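# Hang a keyhole bracket on the sprung stud of a mounting panel

### The job

Pick up the small grey shelf bracket by its grip tab and hang it on the upright metal panel: put the wide end of its keyhole over the headed stud so that its back lies flat on the panel, then push it gently down until it is fully home, level, and let go. The stud may sit anywhere along its short adjusting slot, so feel for it with light pressure rather than force, and leave the other things on the bench where they are.

Things in the scene. Friction and masses are not known exactly. Their poses are not given: they have to be found in the camera images.
- bracket: Loose one-piece grey bracket, 160 g +-20 %, standing upright. Origin: bottom middle of its back face; x from front to back (into the panel when hung), y across, z up. Back plate 4 mm thick (x -4 to 0), 80 wide, 114 tall. Shelf at the bottom to x = -62 with lips up to 16 mm high. Bracket and panel (with stud) must not press on each other with more than 45 N in all.
- bracket_grip (a point): Grasp point in the grip tab, an upright fin at the top middle of the bracket's front: 12 mm thick (y), x -42 to -4, z 78 to 114 mm. The point is at x = -23, z = 100 mm in the bracket's frame, same axes.
- bracket_hole (a point): Centre of the keyhole's wide opening on the back face (x = 0, z = 42 mm in the bracket's frame, same axes). The opening goes through the plate, is 16 mm square with cut corners; from it an 8 mm wide slot goes up to z = 64 mm.
- bracket_seat (a point): Where the stud's axis lies when fully home (x = 0, z = 61 mm in the bracket's frame, same axes; 19 mm above bracket_hole). In front, beside the slot, two ramps rise from 0 at z = 52 to 3.5 mm at z = 62, then level to 71: they pull the head out against its spring, so the last 12 mm need a push down of up to about 10 N, until the slot's end meets the shank. Friction then holds it.
- panel: Fixed upright aluminium panel, 220 mm wide, 165 tall, 12 thick, foot behind it. Origin: foot of its front face, middle; x points into the panel (front looks to -x), y along it, z up. A steel stud stands out of its front: shank 6 mm thick; head 12 mm across, bevelled, 4 mm thick, its back 5 mm and its front 9 mm clear of the panel.
- panel_mount (a point): Middle of the horizontal adjusting slot on the panel's front face, 120 mm above the worktop; axes of the panel. The stud stands at exactly this height but up to 16 mm to either side of this point: its sideways place is not measured. It is sprung along its axis: yields up to 4 mm in or out at 2 N per mm, then stops hard. Sideways it is clamped (about 60 N to shift it).
- phone_a: Black phone lying flat, 146 x 73 x 9 mm; origin at the centre of its underside; bystander, leave it within 30 mm of its place.
- cutters: Side cutters with black handles lying flat, 46 x 100 x 11 mm; origin at the centre of the underside; bystander, leave it within 30 mm of its place.
- driver_blue: Blue screwdriver lying flat, 141 mm long; origin at the centre of the underside; bystander, leave it within 30 mm of its place.
- flux_bottle: Small brown bottle with a black cap, 34 mm across, 70 mm tall; origin at the centre of its underside; bystander, leave it within 30 mm of its place.
- solder_reel: Small reel of solder wire, 54 mm across, 36 mm tall; origin at the centre of its underside; bystander, leave it within 30 mm of its place.

How it is judged:
On the way:
1. the stud's head is through the keyhole's wide end and the bracket's back lies against the panel (within 3 mm), still at least 8 mm above its home place (x of bracket_seat in the frame of panel_mount between -0.003 and 0.003 m and z of bracket_seat in the frame of panel_mount between 0.008 and 0.025 m and y of bracket_seat in the frame of panel_mount between -0.021 and 0.021 m and angle between the x axis of bracket and the x axis of panel, either way round below 0.12 rad), for 0.05 s.
At the end, for the whole second after the job is handed in: The bracket hangs on the stud, fully home: its seat point is within 2.5 mm below and 2 mm above the height of the stud, within 2.5 mm of the panel's face and within 19 mm sideways of the slot's middle; it is upright and square to the panel within 5 degrees, released and at rest (z of bracket_seat in the frame of panel_mount between -0.0025 and 0.002 m and x of bracket_seat in the frame of panel_mount between -0.0025 and 0.002 m and y of bracket_seat in the frame of panel_mount between -0.019 and 0.019 m and angle between bracket's own z axis and vertical below 0.09 rad and angle between the x axis of bracket and the x axis of panel, either way round below 0.09 rad and linear speed of bracket below 0.01 m/s and angular speed of bracket below 0.1 rad/s and contact force between bracket and the fingers below 0.05 N); the robot touches nothing.
It fails at once if bracket and panel (with its stud) press on each other with more than 45 N in all (contact force between bracket and panel above 45 N).
It fails at once if a bystander (phone, cutters, screwdriver, bottle or solder reel) is moved by more than 30 mm (distance of any of phone_a, cutters, driver_blue, flux_bottle, solder_reel from where it was at the start of the episode above 0.03 m).
It also fails if it takes over 72 s, if anything falls off the work surface, if the arm or the gripper's body presses on something with over 40 N, if the wrist force passes 120 N, or if a joint passes its speed limit or range.

### The arm

A 6-joint arm with a two-finger parallel gripper is mounted at the origin on a cart in front of the work surface, level with it; the furniture and walls round the work are solid. World frame = base frame: x ahead of the robot, y to its left, z up, the work surface at z = 0. Lengths are in m, angles in rad, forces in N, time in s.
With the tool pointing down it reaches from about 0.35 to 0.975 m from the base axis. Payload 4.9 kg.
Tool frame: the origin (TCP) lies at the very end of the fingers, on their centre line; the grasp point (between the pads) lies 19 mm behind it; z points along the fingers, y is the direction in which the jaws open and shut (so a half turn about z gives the same grasp; the last joint's range is limited). The gripper opens to 85 mm and grips with 20 to 120 N. Pads are 22 mm wide; open, the fingers measure 114 mm over their backs; the gripper's body (76 mm by 85 mm) begins 54 mm behind the grasp point. The pads swing forward as they close: fully open they stand 13 mm farther back than shut.
Start: joints at [1.133, 0.053, 1.613, -0, 1.476, -0.119], TCP at [0.196, 0.593, 0.231] pointing down, gripper open.
Joint ranges: [-3.01, 3.01], [-1.01, 2.22], [0.06, 2.58], [-1.02, 4.17], [0.09, 2.62], [-3.14, 3.14]. Speed limits (rad/s): [2.57, 2.57, 3.14, 3.14, 3.14, 3.14].

### API

Orientations are given as a unit quaternion [w, x, y, z].
In Python, from plant import monitor, eyes, manip gives the robot as it stands.
- The arm moves only by the tool step_arm, never from a script. Its argument "motion" is a list of rows, each a list of 7 numbers: the shift along the world's x, y, z scaled (see below), then the turn, a rotation vector about the world's x, y, z scaled (see below), then the closure in counts, from 0 (fully open) to 255 (shut). In form: [[x, y, z, ax, ay, az, grip], ...]. A call has 1 to 10 rows; each row is the pose to reach, as a shift and turn from the pose commanded when the call began; what a row does not reach only later rows make up. The controller multiplies each number of a shift by 0.5 m and each number of a turn by 1.5 rad. A row lasts 1/10 s, in which the tool goes at most 50 mm and 8.59 degrees, less where a joint would pass 70% of its speed; a pose out of reach is approached as far as the arm can. A call with a number of a shift or a turn outside -1 to 1 is refused whole. A call with a gripper value outside its range is refused whole. The fingers move at their own pace and stop on an object; the grip force is fixed at half the most. Time passes only in rows, so rows that repeat a pose let the fingers close. It gives the time, the measured TCP pose, the force and the opening at its end, in the units of the state.
- monitor.state(): the state, without advancing time (a new reading comes with each control period).
- eyes.grab_frame(name): name is "scene" or "side" or "wrist"; returns a dict with "pixels" (400x640x3 uint8, red, green, blue), "mtx" (3x3 intrinsics, pixels), "dist" ([k1, k2, p1, p2, k3] as OpenCV has them; the pictures are not rectified), "rvec" (rotation vector, rad) and "tvec" (3), from world to camera coordinates, as OpenCV has them; the wrist camera has in their place "hand_eye" (4x4, takes a point from camera to tool coordinates, whose origin is the TCP and whose axes are the flange's). Camera axes: x right, y down, z forward; pixel columns grow to the right and rows downward; lengths in m; the calibration is good to about 2 mm. A picture is of the moment at which its call begins: read the wrist's pose just before it. There is no depth.
- manip.job_done(): hands the job in, once; it reports no verdict.
Trained networks look in the newest picture that a camera, given by its name, has taken for a name from the list of things; names that differ only in an ending like _2 or _b are one class to them, and where a whole thing is asked for, a point or a joint stands for the part that bears it (a point fixed in the world has none). Each returns a list of dicts, best first, with "p" (0 to 1); they miss things now and then, are a little off and sometimes report something else, mostly with a low value. They report only what shows in the picture. A call takes as long as a camera call.
- eyes.look_for(name, camera): "box" ([centre column, centre row, width, height] in pixels, round what is visible of it).
- eyes.pinpoint(name, camera): "uv" ([column, row] in pixels: a listed point, or the origin of a listed thing).
The state is a dict: "time": time; "joint_pos": joint angles; "joint_vel": joint speeds; "joint_efforts": joint torques, N m; "tool_pos": TCP position; "tool_rot": TCP orientation; "contact_force": force on the tool from outside, world axes, zero at the start; "ft_torque": the same for the moment, N m; "gripper_width": opening from 0.0 (shut) to 1.0 (fully open).
Only numpy, scipy, OpenCV 4.12 (cv2) and the standard library are available. Lean on these libraries where they do the work, as an engineer would, in place of code of your own. Each camera call takes 0.05 s, during which the arm holds its last target.

## Working session

There is one attempt and no reset: what is moved stays moved. The work goes in short steps, Python scripts to look and compute and a tool call to move; the robot and the scene stay as the last step left them, time stands still between calls to the robot, and variables do not carry over. Pictures are saved under pics/ and viewed, and the job is handed in when it is done.

Besides the shell and the picture viewer there is one more tool, called by a JSON object that holds its "name" and its "arguments", one argument or row to a line. step_arm: Moves the arm, as the interface text tells. Its arguments: {"type":"object","properties":{"motion":{"type":"array","items":{"type":"array","items":{"type":"number"}}}},"required":["motion"]}

```bash
mkdir -p pics; ls
cat > h.py <<'E'
import numpy as np, cv2
from plant import monitor, eyes, manip
def save(f,n): cv2.imwrite('pics/'+n+'.png', cv2.cvtColor(f['pixels'],cv2.COLOR_RGB2BGR))
def q2R(q):
    from scipy.spatial.transform import Rotation as R
    return R.from_quat([q[1],q[2],q[3],q[0]]).as_matrix()
def cam(f,st=None):
    # returns R,t world->cam
    if 'rvec' in f:
        return cv2.Rodrigues(np.array(f['rvec'],float))[0], np.array(f['tvec'],float).ravel()
    H=np.array(f['hand_eye']); T=np.eye(4); T[:3,:3]=q2R(st['tool_rot']); T[:3,3]=st['tool_pos']
    W=np.linalg.inv(T@H); return W[:3,:3],W[:3,3]
def ray(f,uv,st=None):
    R,t=cam(f,st); p=cv2.undistortPoints(np.array([[uv]],float),np.array(f['mtx']),np.array(f['dist'],float)).ravel()
    d=R.T@np.array([p[0],p[1],1]); return -R.T@t, d/np.linalg.norm(d)
def atz(f,uv,z,st=None):
    o,d=ray(f,uv,st); return o+d*(z-o[2])/d[2]
def tri(rs):
    A=sum(np.eye(3)-np.outer(d,d) for o,d in rs); b=sum((np.eye(3)-np.outer(d,d))@o for o,d in rs)
    x=np.linalg.solve(A,b); return x,[np.linalg.norm((np.eye(3)-np.outer(d,d))@(x-o)) for o,d in rs]
def proj(f,P,st=None):
    R,t=cam(f,st); return cv2.projectPoints(np.array(P,float).reshape(-1,3),cv2.Rodrigues(R)[0],t,np.array(f['mtx']),np.array(f['dist'],float))[0].reshape(-1,2)
E
python3 - <<'E'
from h import *
st=monitor.state(); print(st['tool_pos'],st['tool_rot'],st['contact_force'],st['gripper_width'],st['time'])
F={}
for c in ['scene','side','wrist']:
    f=eyes.grab_frame(c); F[c]=f; save(f,c+'0')
    for n in ['bracket','panel']: print(c,n,[(np.round(d['box']),round(d['p'],2)) for d in eyes.look_for(n,c)[:2]])
    for n in ['bracket','bracket_grip','bracket_hole','bracket_seat','panel','panel_mount']: print(c,n,[(np.round(d['uv'],1),round(d['p'],2)) for d in eyes.pinpoint(n,c)[:2]])
import pickle; pickle.dump(F,open('F0.pkl','wb'))
E
```

```text
pics
[0.19562151 0.59293653 0.23006861] [-2.92363021e-04  1.58735795e-01  9.87320571e-01 -9.76032493e-04] [ 0.28317322 -0.35927278 -0.08683765] 1.0056324422330651 0.0
scene bracket [(array([256., 190.,  23.,  36.]), 0.72)]
scene panel [(array([372., 218.,  70.,  77.]), 0.56), (array([327., 289.,  65.,  29.]), 0.32)]
scene bracket [(array([260. , 200.5]), 0.58)]
scene bracket_grip [(array([254.8, 177. ]), 0.55), (array([257.9, 189.4]), 0.44)]
scene bracket_hole [(array([259.2, 188.1]), 0.81)]
scene bracket_seat [(array([257.7, 187.7]), 0.62)]
scene panel [(array([356.5, 240.9]), 0.75)]
scene panel_mount [(array([359.3, 200.5]), 0.56)]
side bracket [(array([280., 144.,  22.,  47.]), 0.66)]
side panel [(array([369., 240.,  57., 122.]), 0.88)]
side bracket [(array([288.8, 156.5]), 0.78)]
side bracket_grip [(array([277.7, 130.5]), 0.8)]
side bracket_hole [(array([288.8, 142.6]), 0.93)]
side bracket_seat [(array([342.9, 225.6]), 0.22)]
side panel [(array([341.6, 260.1]), 0.94)]
side panel_mount [(array([340.5, 225.5]), 0.87)]
wrist bracket []
wrist panel []
wrist bracket []
wrist bracket_grip []
wrist bracket_hole []
wrist bracket_seat []
wrist panel []
wrist panel_mount []
```

View pics/scene0.png

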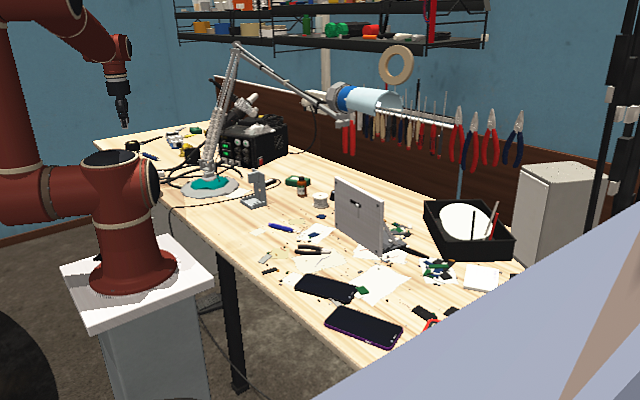

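View pics/side0.png

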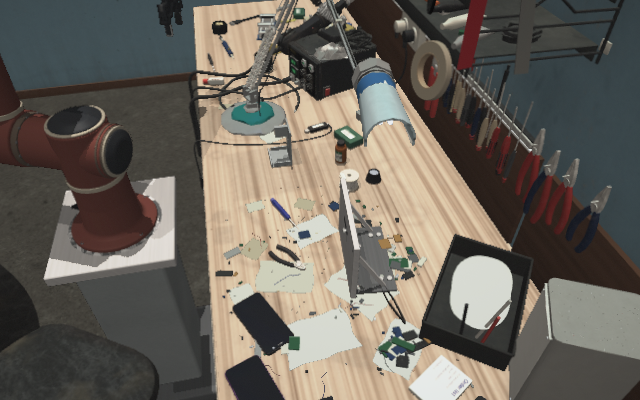

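Run:
```python
from h import *; import pickle
F=pickle.load(open('F0.pkl','rb')); s=F['scene'];d=F['side']
for f in (s,d):
    R,t=cam(f); print('cam pos',-R.T@t,'fwd',R[2])
for n,a,b in [('bracket',(260,200.5),(288.8,156.5)),('grip',(254.8,177),(277.7,130.5)),('hole',(259.2,188.1),(288.8,142.6)),('panel',(356.5,240.9),(341.6,260.1)),('mount',(359.3,200.5),(340.5,225.5))]:
    print(n,*tri([ray(s,a),ray(d,b)]))
for f,n in((s,'sceneB'),(d,'sideB')):
    im=cv2.cvtColor(f['pixels'],cv2.COLOR_RGB2BGR)
    c=im[150:290,230:430] if n=='sceneB' else im[110:310,260:420]
    cv2.imwrite('pics/'+n+'.png',cv2.resize(c,None,fx=3.0 if n!='sceneB' else 4,fy=3.0 if n!='sceneB' else 4,interpolation=cv2.INTER_CUBIC))
```

```text
cam pos [-0.21931566 -1.08589368  0.6219165 ] fwd [ 0.55577018  0.73462928 -0.38915206]
cam pos [ 0.32881998 -0.96657452  0.87635691] fwd [ 0.16039296  0.71747757 -0.67786432]
bracket [0.48513141 0.17009206 0.00324794] [np.float64(5.46204798774348e-05), np.float64(5.462047987753152e-05)]
grip [0.45785503 0.1509173  0.10742122] [np.float64(0.00549397682733681), np.float64(0.005493976827336682)]
hole [0.48872388 0.17649026 0.04789204] [np.float64(0.0010225060568817828), np.float64(0.0010225060568816752)]
panel [ 0.53956468 -0.26263573  0.0079477 ] [np.float64(0.0038913331604755056), np.float64(0.0038913331604754674)]
mount [ 0.52843159 -0.28222114  0.14419335] [np.float64(0.005421012818169185), np.float64(0.005421012818169205)]
```

View pics/sceneB.png

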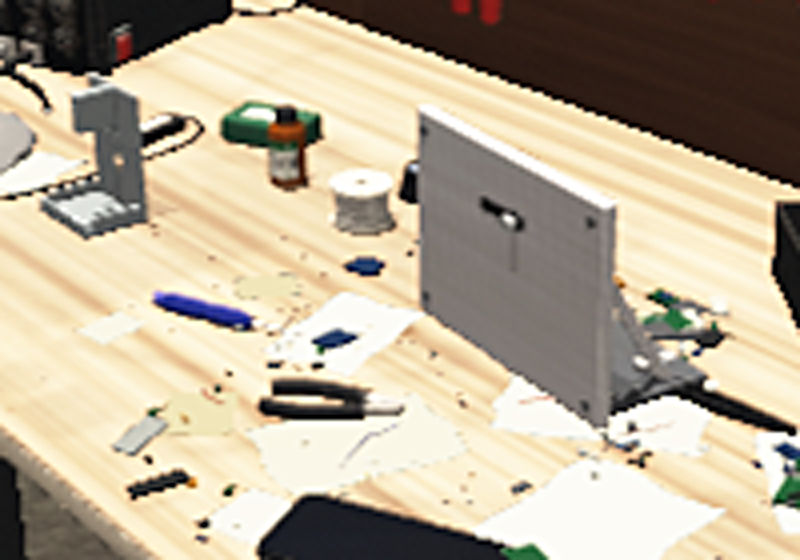

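View pics/sideB.png

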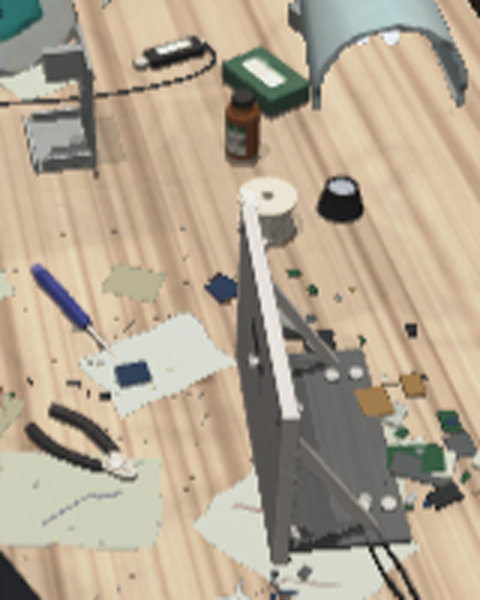

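Run:
```python
from h import *; import pickle
F=pickle.load(open('F0.pkl','rb')); s=F['scene'];d=F['side']
S=lambda u,v:(230+u/4,150+v/4); D=lambda u,v:(260+u/3,110+v/3)
print('scene');
for uv,z in [((420,107),.165),((607,213),.165),((420,305),0),((603,425),0),((509,220),.12),((513,235),.1)]: print(uv,z,atz(s,S(*uv),z))
print('side')
for uv,z in [((243,200),.165),((282,418),.165),((275,562),0),((253,362),.12)]: print(uv,z,atz(d,D(*uv),z))
print('bracket corners scene')
for uv,z in [((42,203),0.01),((87,235),0),((148,220),0),((140,97),.114),((105,83),.114)]: print(uv,z,atz(s,S(*uv),z))
print('side')
for uv,z in [((35,168),0),((95,168),0),((95,50),.114),((90,40),.114)]: print(uv,z,atz(d,D(*uv),z))
print('lamp')
for n,a,b in [('base',(210,187),(253,117)),('shade head',(345,98),(370,68)),('shade front',(402,100),(385,140)),('elbow',(238,45),(290,0))]: print(n,*tri([ray(s,a),ray(d,b)]))
print('others')
for n,u in [('bottle',(302,197)),('reel',(320,206))]: print(n,atz(s,u,0))
st=monitor.state(); print(np.array(eyes.grab_frame('wrist')['hand_eye']).round(3))
```

```text
scene
(420, 107) 0.165 [ 0.55722646 -0.15355372  0.165     ]
(607, 213) 0.165 [ 0.52383735 -0.37512563  0.165     ]
(420, 305) 0 [ 0.56094983 -0.14681827  0.        ]
(603, 425) 0 [ 0.54039745 -0.36238909  0.        ]
(509, 220) 0.12 [ 0.53850393 -0.26977932  0.12      ]
(513, 235) 0.1 [ 0.55357454 -0.25780471  0.1       ]
side
(243, 200) 0.165 [ 0.56142838 -0.14189301  0.165     ]
(282, 418) 0.165 [ 0.53135344 -0.36456538  0.165     ]
(275, 562) 0 [ 0.53569323 -0.36061748  0.        ]
(253, 362) 0.12 [ 0.53794867 -0.26964857  0.12      ]
bracket corners scene
(42, 203) 0.01 [0.42495765 0.19939577 0.01      ]
(87, 235) 0 [0.43136588 0.13508609 0.        ]
(148, 220) 0 [0.48698079 0.12749584 0.        ]
(140, 97) 0.114 [0.48540608 0.12278016 0.114     ]
(105, 83) 0.114 [0.48120632 0.17227852 0.114     ]
side
(35, 168) 0 [0.4290524  0.13986464 0.        ]
(95, 168) 0 [ 4.86262846e-01  1.27396248e-01 -1.11022302e-16]
(95, 50) 0.114 [0.49641251 0.16049973 0.114     ]
(90, 40) 0.114 [0.4946781  0.17813515 0.114     ]
lamp
base [0.40528804 0.40194924 0.00598292] [np.float64(0.0009619381480207913), np.float64(0.0009619381480207317)]
shade head [ 0.64057691 -0.08555143  0.38520473] [np.float64(0.016879738111583373), np.float64(0.016879738111583328)]
shade front [ 0.57141181 -0.37465438  0.42071504] [np.float64(0.007734079576853901), np.float64(0.007734079576853757)]
elbow [0.48559553 0.17786407 0.49213768] [np.float64(0.03710989187885041), np.float64(0.03710989187885031)]
others
bottle [0.61880171 0.104613   0.        ]
reel [ 6.19247120e-01  1.67589372e-03 -1.11022302e-16]
[[-0.    -0.966 -0.258  0.065]
 [ 1.    -0.    -0.001  0.001]
 [ 0.    -0.258  0.966 -0.143]
 [ 0.     0.     0.     1.   ]]
```

View pics/wrist0.png

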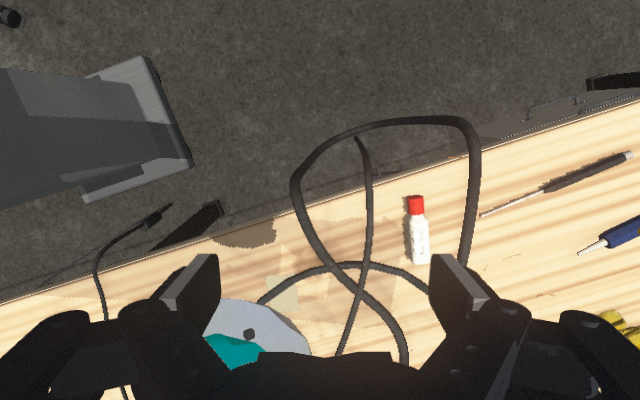

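Run:
```python
from h import *; import pickle
F=pickle.load(open('F0.pkl','rb'))
a=F['scene']['pixels'][30:210,190:430]; b=F['side']['pixels'][0:160,230:440]
cv2.imwrite('pics/l1.png',cv2.resize(a[:,:,::-1],None,fx=3.3,fy=3.3,interpolation=cv2.INTER_CUBIC))
cv2.imwrite('pics/l2.png',cv2.resize(b[:,:,::-1],None,fx=3.5,fy=3.5,interpolation=cv2.INTER_CUBIC))
```

```text
(no output)
```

View pics/l1.png

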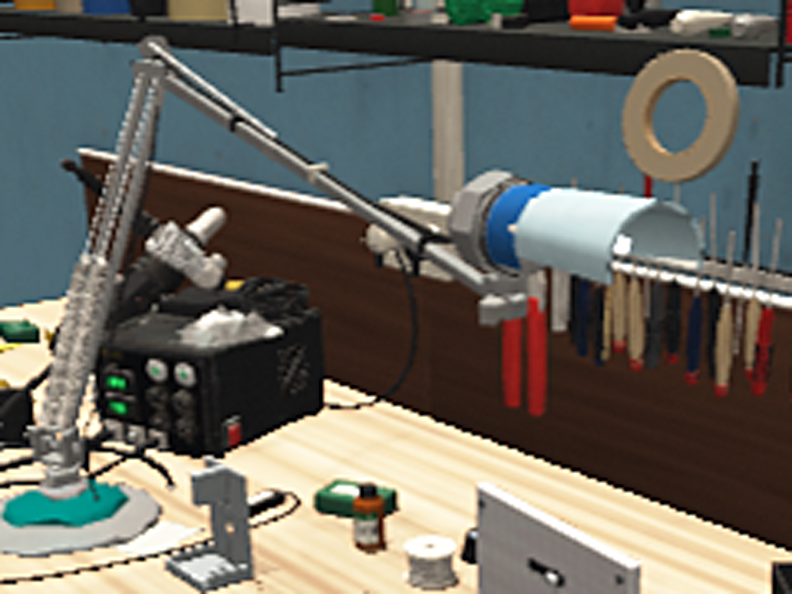

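View pics/l2.png

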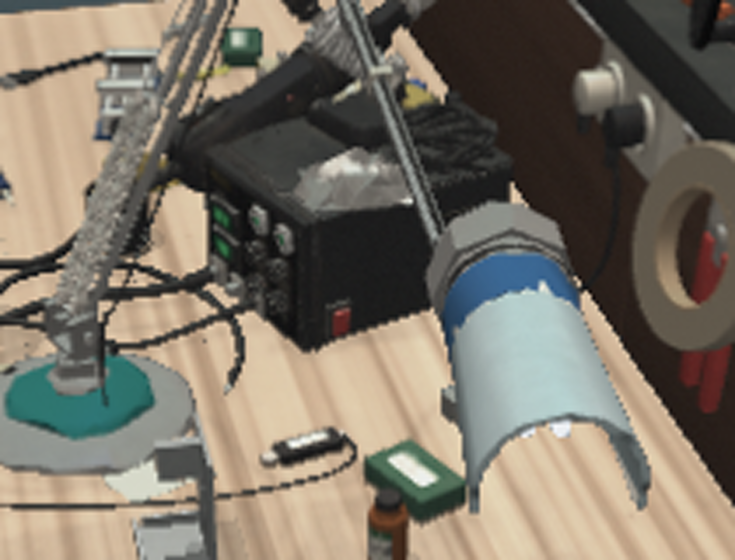

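Run:
```python
from h import *; import pickle
F=pickle.load(open('F0.pkl','rb')); s=F['scene'];d=F['side']
S=lambda u,v:(190+u/3.3,30+v/3.3); D=lambda u,v:(230+u/3.5,v/3.5)
for n,a,b in [('openL',(612,278),(475,510)),('openR',(697,262),(640,505)),('knuckle',(485,305),(447,400)),('hextop',(490,175),(510,205)),('hexleft',(455,235),(430,285)),('armjoin',(430,245),(437,230)),('openTop',(655,197),(575,420))]:
  print(n,*tri([ray(s,S(*a)),ray(d,D(*b))]))
```

```text
openL [ 0.55682326 -0.31142534  0.37423485] [np.float64(0.0003850932330393738), np.float64(0.0003850932330392389)]
openR [ 0.63999679 -0.32199762  0.37405236] [np.float64(0.0014920341658143548), np.float64(0.0014920341658142765)]
knuckle [ 0.60138784 -0.11233932  0.31041025] [np.float64(0.00048562841662698074), np.float64(0.00048562841662697277)]
hextop [ 0.64894415 -0.0640221   0.41201709] [np.float64(0.0004103589515183373), np.float64(0.00041035895151838876)]
hexleft [ 0.59909427 -0.07324149  0.36764796] [np.float64(0.0008285244126897103), np.float64(0.0008285244126896424)]
armjoin [0.63429072 0.01723049 0.34733636] [np.float64(0.009553801035173028), np.float64(0.009553801035173205)]
openTop [ 0.60141584 -0.31340306  0.42631634] [np.float64(0.0030671049579447398), np.float64(0.0030671049579448022)]
```

Run:
```python
from h import *; import pickle
F=pickle.load(open('F0.pkl','rb')); s=F['scene'];d=F['side']
S=lambda u,v:(190+u/3.3,30+v/3.3); D=lambda u,v:(230+u/3.5,v/3.5)
def plane(f,M,a,b):
    o,p=ray(f,M(*a));_,q=ray(f,M(*b)); n=np.cross(p,q); n/=np.linalg.norm(n); return o,n
def line(P1,P2):
    v=np.cross(P1[1],P2[1]); A=np.array([P1[1],P2[1],[0,0,1]])
    out=[]
    for z in (0.05,.2,.3,.4,.5,.6): out.append(np.linalg.solve(A,[P1[1]@P1[0],P2[1]@P2[0],z]))
    return np.array(out).round(3)
print('pole',line(plane(s,S,(65,440),(150,60)),plane(d,D,(75,340),(205,10))))
o,p=ray(s,S(152,50))
# second arm
P2=plane(d,D,(350,10),(437,230)); P1=plane(s,S,(160,60),(480,280))
print('arm2',line(P1,P2))
from scipy.spatial.transform import Rotation as R
```

```text
pole [[0.383 0.374 0.05 ]
 [0.469 0.425 0.2  ]
 [0.525 0.459 0.3  ]
 [0.582 0.493 0.4  ]
 [0.639 0.527 0.5  ]
 [0.696 0.561 0.6  ]]
arm2 [[ 0.674 -0.917  0.05 ]
 [ 0.654 -0.44   0.2  ]
 [ 0.64  -0.122  0.3  ]
 [ 0.626  0.195  0.4  ]
 [ 0.613  0.513  0.5  ]
 [ 0.599  0.831  0.6  ]]
```

```bash
cat >> h.py <<'E'
from scipy.spatial.transform import Rotation as Rot
def toolR(yaw,t):
    # yaw of work x axis about z, tilt t from straight down toward work +x
    z=np.array([np.sin(t),0,-np.cos(t)]); x=np.array([-np.cos(t),0,-np.sin(t)]); y=np.cross(z,x)
    return Rot.from_euler('z',yaw).as_matrix()@np.c_[x,y,z]
def move(st,P,Rt):
    rv=Rot.from_matrix(Rt@q2R(st['tool_rot']).T).as_rotvec()
    return np.r_[(np.array(P)-st['tool_pos'])/.5, rv/1.5].round(4)
E
python3 - <<'E'
from h import *
st=monitor.state()
Rt=toolR(-.12,np.radians(35)); print(Rt.round(2))
P=np.array([.465,.167,.08])-.14*Rt[:,2]; print(P, move(st,P,Rt))
E
```

```text
[[-0.81  0.12  0.57]
 [ 0.1   0.99 -0.07]
 [-0.57  0.   -0.82]]
[0.38527677 0.17661297 0.19468129] [ 0.3788 -0.8338 -0.0732 -0.0888 -0.3981  0.1284]
```

{"name": "step_arm", "arguments": {
  "motion": [
    [0.38,-0.834,-0.03,-0.089,-0.398,0.128,0],
    [0.38,-0.834,-0.03,-0.089,-0.398,0.128,0],
    [0.38,-0.834,-0.03,-0.089,-0.398,0.128,0],
    [0.38,-0.834,-0.03,-0.089,-0.398,0.128,0],
    [0.38,-0.834,-0.03,-0.089,-0.398,0.128,0],
    [0.38,-0.834,-0.03,-0.089,-0.398,0.128,0],
    [0.38,-0.834,-0.03,-0.089,-0.398,0.128,0],
    [0.38,-0.834,-0.073,-0.089,-0.398,0.128,0],
    [0.38,-0.834,-0.073,-0.089,-0.398,0.128,0],
    [0.38,-0.834,-0.073,-0.089,-0.398,0.128,0]
  ]
}}

```text
time: 2.4
tool_pos: [0.3867, 0.1717, 0.1935]
tool_rot: [0.3, 0.061, 0.952, -0.02]
contact_force: [-0.0, 0.3, 0.3]
gripper_width: 1.0
```

{"name": "step_arm", "arguments": {
  "motion": [
    [0,0,0,0,0,0,0],
    [0,0,0,0,0,0,0],
    [0,0,0,0,0,0,0],
    [0,0,0,0,0,0,0]
  ]
}}

```text
time: 2.8
tool_pos: [0.3856, 0.1779, 0.1952]
tool_rot: [0.3, 0.056, 0.952, -0.018]
contact_force: [-0.7, 0.8, -1.4]
gripper_width: 1.002
```

```bash
cat > look.py <<'E'
from h import *; import pickle,sys
tag=sys.argv[1]; names=sys.argv[3:]; 
for c in sys.argv[2].split(','):
    st=monitor.state(); f=eyes.grab_frame(c); save(f,c+tag); pickle.dump((f,st),open(c+tag+'.pkl','wb'))
    for n in names: print(c,n,[(np.round(d['uv'],1),round(d['p'],2)) for d in eyes.pinpoint(n,c)[:2]])
print(st['tool_pos'],st['tool_rot'],st['contact_force'],st['time'],st['gripper_width'])
E
python3 look.py 1 wrist bracket bracket_grip bracket_hole bracket_seat
```

```text
wrist bracket [(array([329.1, 145.3]), 0.95)]
wrist bracket_grip [(array([331.6, 207.7]), 0.62)]
wrist bracket_hole [(array([329.5, 177.1]), 0.87)]
wrist bracket_seat [(array([331.5, 193.4]), 0.76)]
[0.38556564 0.1779237  0.19520662] [ 0.30013542  0.05606849  0.9520832  -0.01768166] [-0.66097995  0.81293341 -1.40081347] 2.8 1.0024282779849087
```

View pics/wrist1.png

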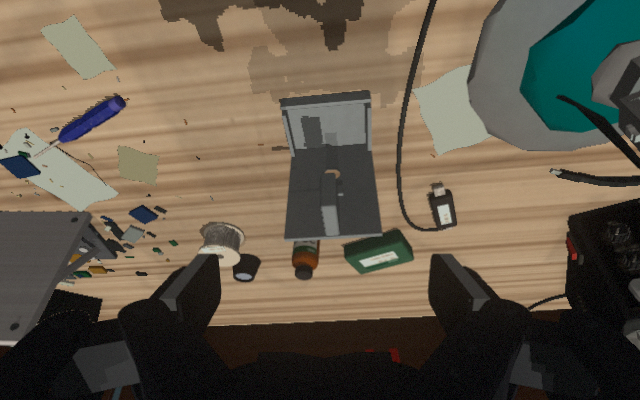

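Run:
```python
from h import *
im=cv2.imread('pics/wrist1.png')[85:250,270:395]
cv2.imwrite('pics/w1c.png',cv2.resize(im,None,fx=3.6,fy=3.6,interpolation=cv2.INTER_CUBIC)); print(im.shape)
```

```text
(165, 125, 3)
```

View pics/w1c.png

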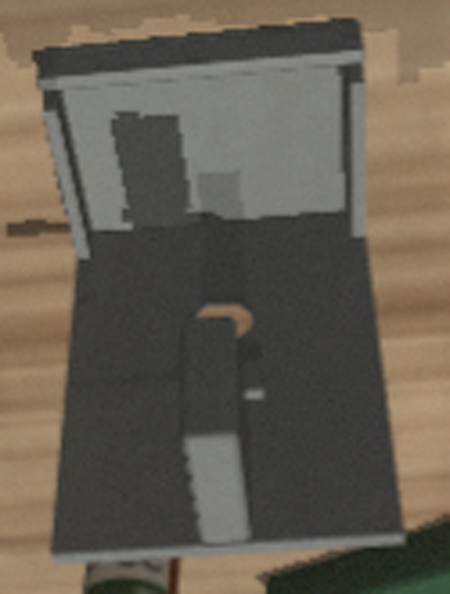

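```bash
cat > fit.py <<'E'
from h import *; import pickle
from scipy.optimize import least_squares
f,st=pickle.load(open('wrist1.pkl','rb'))
C=lambda u,v:(270+u/3.6,85+v/3.6)
pts=[((-4,-40,114),(53,550)),((-4,40,114),(404,536)),((-62,-40,0),(36,52)),((-62,40,0),(357,18)),((-42,-6,114),(185,433)),((-42,6,114),(238,433)),((-4,-6,114),(205,543)),((-4,6,114),(250,541)),((-42,-6,78),(190,318)),((-42,6,78),(235,318))]
X=np.array([p[0] for p in pts])/1000.; U=np.array([C(*p[1]) for p in pts])
def T(p): return X@Rot.from_euler('z',p[2]).as_matrix().T+[p[0],p[1],0]
r=lambda p:(proj(f,T(p),st)-U).ravel()
s=least_squares(r,[.485,.17,-.12],loss='soft_l1'); print(s.x, r(s.x).reshape(-1,2).round(1))
E
python3 fit.py
```

```text
[ 0.48845445  0.17404801 -0.00580386] [[-0.2  1.6]
 [ 0.6 -0.8]
 [ 1.1 -0.8]
 [ 0.7 -0.1]
 [-1.4  2.1]
 [ 0.3  0.9]
 [-1.3  0.9]
 [ 1.   0.6]
 [-2.4 -1.1]
 [ 0.1 -2.3]]
```

Run:
```python
from h import *
st=monitor.state()
Rt=toolR(-.006,np.radians(30)); b=np.array([.4880,.1735,0]); g=b+Rot.from_euler('z',-.006).as_matrix()@[-.028,0,.098]
for k in (-.08,0):
    P=g+(.019+k)*Rt[:,2]; print(P, move(st,P,Rt))
P=g+.019*Rt[:,2]; print(Rt[:,2]*.08/.5)
```

```text
[0.42950105 0.173851   0.15082755] [ 0.0877 -0.0065 -0.0878  0.0038  0.0578  0.0754]
[0.46950033 0.173611   0.08154552] [ 0.1677 -0.007  -0.2264  0.0038  0.0578  0.0754]
[ 0.07999856 -0.00048    -0.13856406]
```

{"name": "step_arm", "arguments": {
  "motion": [
    [0.088,-0.0065,-0.088,0.004,0.058,0.075,0],
    [0.088,-0.0065,-0.088,0.004,0.058,0.075,0],
    [0.088,-0.0065,-0.088,0.004,0.058,0.075,0],
    [0.088,-0.0065,-0.088,0.004,0.058,0.075,0],
    [0.088,-0.0065,-0.088,0.004,0.058,0.075,0]
  ]
}}

```text
time: 3.55
tool_pos: [0.4297, 0.1737, 0.1515]
tool_rot: [0.259, 0.004, 0.966, -0.001]
contact_force: [-0.1, -0.7, 0.3]
gripper_width: 1.004
```

```bash
python3 look.py 2 wrist bracket_grip bracket
```

```text
wrist bracket_grip [(array([323.5, 226.9]), 0.84)]
wrist bracket [(array([322.4, 156.2]), 0.97)]
[0.42974092 0.17369123 0.15154747] [ 2.59357246e-01  3.69480043e-03  9.65774115e-01 -7.25096347e-04] [-0.08227612 -0.71878575  0.26578331] 3.55 1.0035068632888935
```

View pics/wrist2.png

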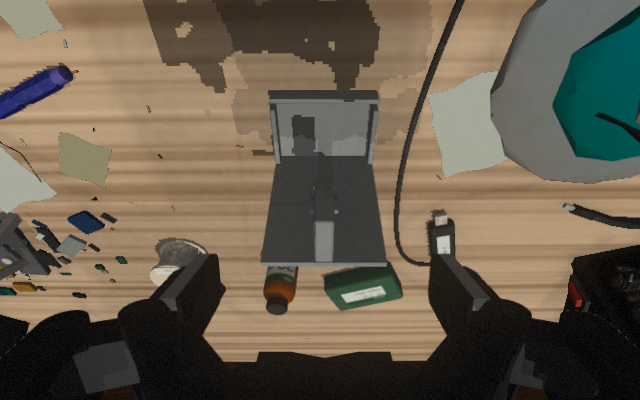

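Run:
```python
from h import *; import pickle
f,st=pickle.load(open('wrist2.pkl','rb'))
b=np.array([.488,.1735,0])
print(proj(f,b+np.array([(-4,-40,114),(-4,40,114),(-42,-6,114),(-42,6,114),(-62,-40,0),(-62,40,0)])/1000.,st).round(1))
im=f['pixels'][85:285,250:400,::-1]; cv2.imwrite('pics/w2c.png',cv2.resize(im,None,fx=3,fy=3,interpolation=cv2.INTER_CUBIC))
```

```text
[[260.1 262.8]
 [387.  262.2]
 [311.9 222.5]
 [333.7 222.4]
 [269.3  90.5]
 [376.6  89.7]]
```

View pics/w2c.png

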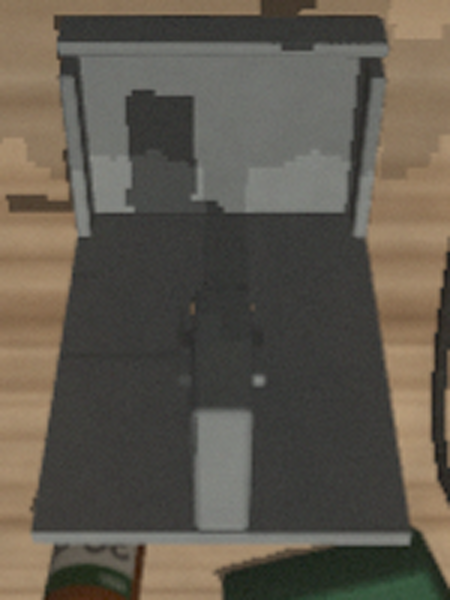

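{"name": "step_arm", "arguments": {
  "motion": [
    [0.04,0,-0.07,0,0,0,0],
    [0.08,0,-0.139,0,0,0,0],
    [0.08,0,-0.139,0,0,0,0],
    [0.08,0,-0.139,0,0,0,0],
    [0.08,0,-0.139,0,0,0,255],
    [0.08,0,-0.139,0,0,0,255],
    [0.08,0,-0.139,0,0,0,255],
    [0.08,0,-0.139,0,0,0,255],
    [0.08,0,-0.139,0,0,0,255],
    [0.08,0,-0.139,0,0,0,255]
  ]
}}

```text
time: 4.7
tool_pos: [0.4703, 0.1733, 0.0822]
tool_rot: [0.259, 0.004, 0.966, -0.001]
contact_force: [-1.7, -1.2, 3.8]
gripper_width: 0.13
```

```bash
python3 look.py 3 wrist,side bracket_grip bracket
```

```text
wrist bracket_grip [(array([322.5, 287.2]), 0.74)]
wrist bracket [(array([324., 171.]), 0.89)]
side bracket_grip [(array([279.6, 127.7]), 0.86), (array([288.9, 137.5]), 0.16)]
side bracket [(array([290.2, 157.6]), 0.77)]
[0.47039392 0.1733024  0.0822138 ] [ 2.59360773e-01  3.92085363e-03  9.65772086e-01 -9.45019992e-04] [-3.42004932 -1.33237777  5.93829503] 4.85 0.13272343378713228
```

View pics/wrist3.png

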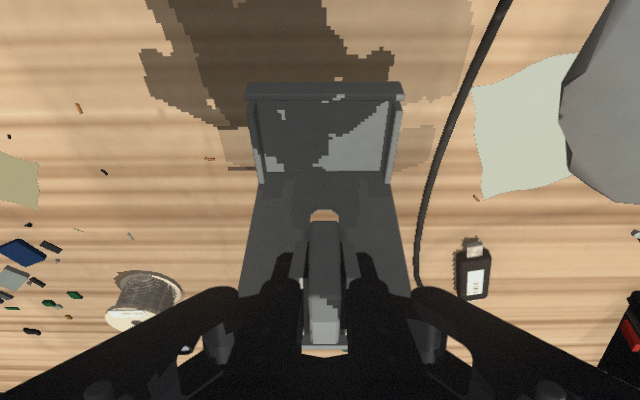

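{"name": "step_arm", "arguments": {
  "motion": [
    [0,0,0.02,0,0,0,255],
    [0,0,0.06,0,0,0,255],
    [0,0,0.12,0,0,0,255],
    [0,0,0.2,0,0,0,255],
    [0,0,0.26,0,0,0,255],
    [0,0,0.26,0,0,0,255],
    [0,0,0.26,0,0,0,255]
  ]
}}

```text
time: 5.7
tool_pos: [0.4696, 0.1732, 0.2111]
tool_rot: [0.259, 0.004, 0.966, -0.001]
contact_force: [0.3, -0.4, -2.4]
gripper_width: 0.129
```

```bash
python3 look.py 4 wrist,side,scene bracket_grip bracket
python3 - <<'E'
from h import *
st=monitor.state()
print(cv2.Rodrigues(np.zeros(3))[0][0], np.array(eyes.grab_frame('wrist')['mtx']).round(1))
Rt=toolR(-.12,np.radians(30))
print(move(st,[.40,-.12,.19],Rt))
E
```

```text
wrist bracket_grip [(array([323.1, 289.8]), 0.73), (array([324.7, 221. ]), 0.62)]
wrist bracket [(array([323.2, 170.4]), 0.67)]
side bracket_grip [(array([276.1,  86.1]), 0.93)]
side bracket [(array([285. , 123.8]), 0.58)]
scene bracket_grip [(array([249.6, 139.5]), 0.74)]
scene bracket [(array([258.6, 170. ]), 0.67)]
[0.46906271 0.1730104  0.20908817] [ 0.25724098  0.00382996  0.96633871 -0.00137959] [-0.68930086 -0.17805841 -1.27447143] 6.0 0.13180507411889483
[1. 0. 0.] [[348.8   0.  324.2]
 [  0.  348.8 202.2]
 [  0.    0.    1. ]]
[-1.392e-01 -5.863e-01 -4.090e-02  1.000e-04 -8.000e-04 -7.460e-02]
```

View pics/wrist4.png

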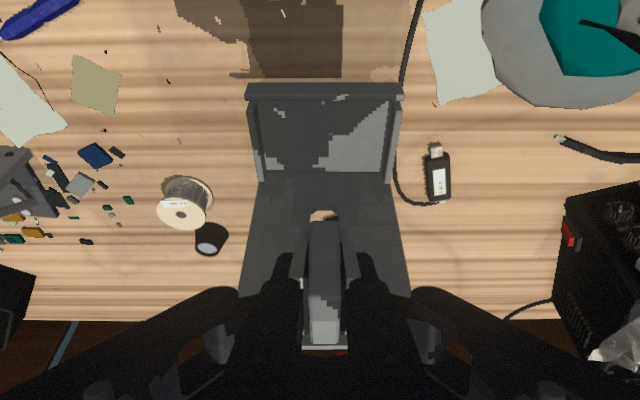

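View pics/scene4.png

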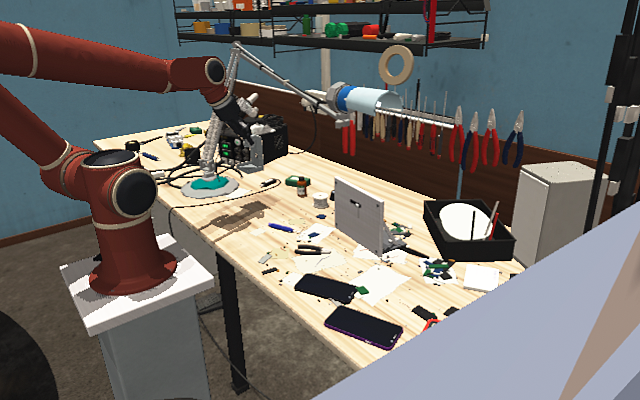

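Run:
```python
from h import *; import pickle
f,st=pickle.load(open('wrist3.pkl','rb'))
for b in ([.488,.1735,0],[.489,.1735,0]):
  print(proj(f,np.array(b)+np.array([(-62,-40,0),(-62,40,0),(-62,-40,16),(-62,40,16),(-42,-6,114),(-42,6,114),(-42,-6,78),(-42,6,78),(-4,-40,16),(-4,40,16)])/1000.,st).round(1).tolist())
im=f['pixels'][70:370,220:430,::-1]; cv2.imwrite('pics/w3c.png',cv2.resize(im,None,fx=2.6,fy=2.6,interpolation=cv2.INTER_CUBIC)[:,:])
f,st=pickle.load(open('wrist4.pkl','rb'))
im=f['pixels'][70:370,220:430,::-1]; cv2.imwrite('pics/w4c.png',cv2.resize(im,None,fx=2.0,fy=2.0,interpolation=cv2.INTER_CUBIC))
```

```text
[[246.1, 81.9], [399.2, 80.6], [240.9, 96.9], [404.3, 95.6], [303.9, 297.9], [340.3, 297.7], [307.6, 217.5], [337.4, 217.3], [257.7, 184.7], [389.7, 183.8]]
[[246.4, 83.7], [399.0, 82.4], [241.2, 98.7], [404.0, 97.5], [304.1, 299.4], [340.2, 299.3], [307.7, 219.1], [337.3, 219.0], [257.9, 185.9], [389.5, 185.1]]
```

{"name": "step_arm", "arguments": {
  "motion": [
    [-0.139,-0.588,-0.03,0,0,-0.075,255],
    [-0.139,-0.588,-0.03,0,0,-0.075,255],
    [-0.139,-0.588,-0.03,0,0,-0.075,255],
    [-0.139,-0.588,-0.03,0,0,-0.075,255],
    [-0.139,-0.588,-0.03,0,0,-0.075,255],
    [-0.139,-0.588,-0.03,0,0,-0.075,255],
    [-0.139,-0.588,-0.03,0,0,-0.075,255],
    [-0.139,-0.588,-0.03,0,0,-0.075,255],
    [-0.139,-0.588,-0.03,0,0,-0.075,255],
    [-0.139,-0.588,-0.03,0,0,-0.075,255]
  ]
}}

```text
time: 7.2
tool_pos: [0.401, -0.1187, 0.1963]
tool_rot: [0.258, 0.056, 0.964, -0.015]
contact_force: [0.4, 0.1, -1.7]
gripper_width: 0.132
```

```bash
python3 look.py 5 wrist,side,scene panel_mount panel
```

```text
wrist panel_mount [(array([195.8, 294.1]), 0.57)]
wrist panel [(array([220.9, 200.1]), 0.81)]
side panel_mount [(array([342.1, 225.2]), 0.92), (array([264.9, 160.4]), 0.57)]
side panel [(array([341.4, 260.8]), 0.65)]
scene panel_mount [(array([357.9, 200.8]), 0.73)]
scene panel [(array([354. , 241.4]), 0.83)]
[ 0.40070774 -0.11966649  0.19630666] [ 0.25834845  0.05693936  0.96425308 -0.0151655 ] [ 0.70553165 -0.65855398 -1.30389032] 7.5 0.13215719814603638
```

View pics/wrist5.png

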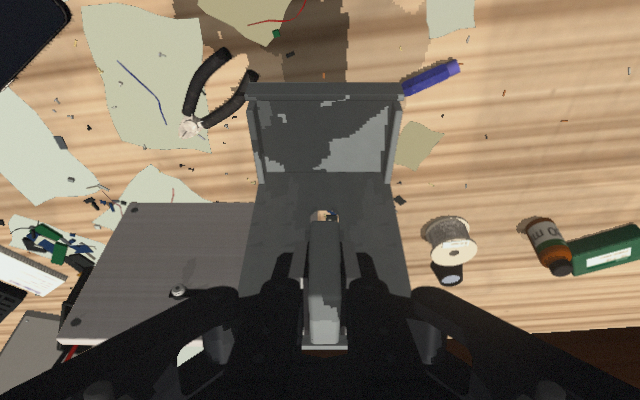

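View pics/w3c.png

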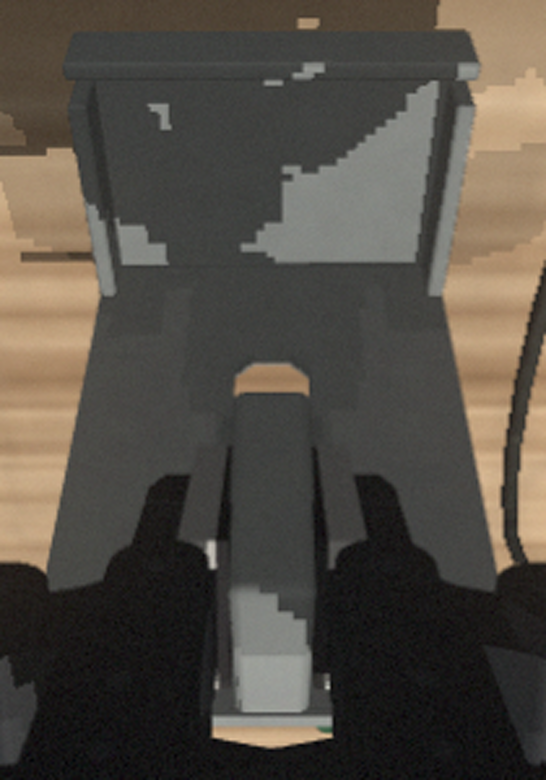

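Run:
```python
from h import *; import pickle
f,st=pickle.load(open('wrist5.pkl','rb'))
im=f['pixels'][190:360,45:265,::-1]; cv2.imwrite('pics/w5c.png',cv2.resize(im,None,fx=3.5,fy=3.5,interpolation=cv2.INTER_CUBIC))
f,st=pickle.load(open('scene5.pkl','rb'))
im=f['pixels'][165:265,320:400,::-1]; cv2.imwrite('pics/s5c.png',cv2.resize(im,None,fx=6,fy=6,interpolation=cv2.INTER_CUBIC))
```

```text
(no output)
```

View pics/w5c.png

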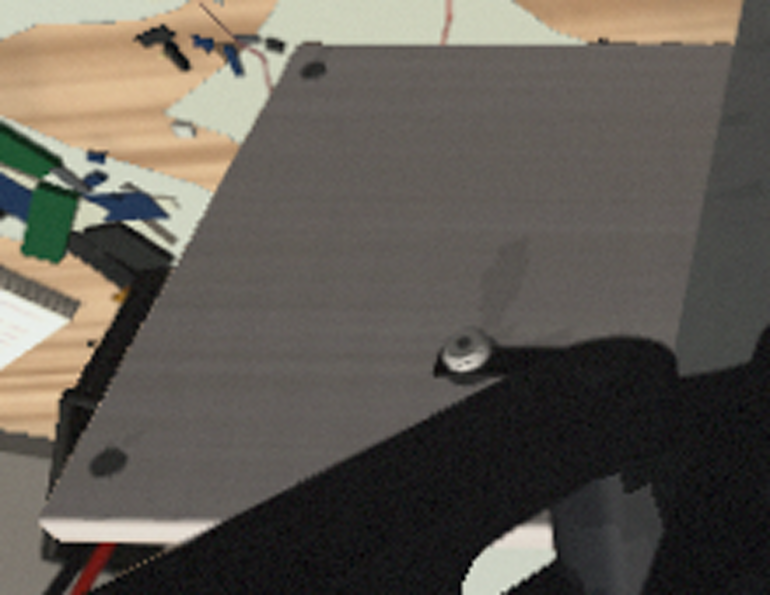

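View pics/s5c.png

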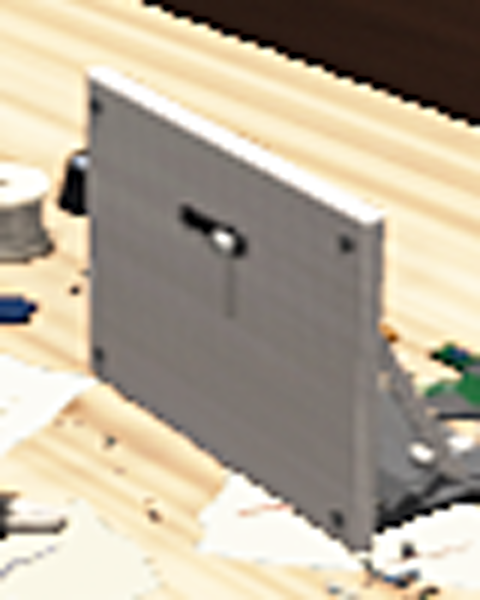

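```bash
cat > fitp.py <<'E'
from h import *; import pickle
from scipy.optimize import least_squares
w,st=pickle.load(open('wrist5.pkl','rb')); s,_=pickle.load(open('scene5.pkl','rb')); d,_=pickle.load(open('side5.pkl','rb'))
W=lambda u,v:(45+u/3.5,190+v/3.5); S=lambda u,v:(320+u/6,165+v/6); D=lambda u,v:(260+u/3,110+v/3)
C={'TL':(0,110,165),'TR':(0,-110,165),'BL':(0,110,0),'BR':(0,-110,0)}
obs={'w':(w,[('BR',W(300,43)),('TR',W(42,522)),('H',W(465,347))],1),
's':(s,[('TL',S(90,75)),('TR',S(372,222)),('BL',S(95,375)),('BR',S(362,548)),('H',S(224,240))],2.0),
'd':(d,[('TL',D(243,200)),('TR',D(282,418)),('BR',D(275,562)),('H',D(253,362))],2.0)}
def pts(p,names):
    X=np.array([C[n] if n!='H' else (-9,p[3]*1000,120) for n in names])/1000.
    return X@Rot.from_euler('z',p[2]).as_matrix().T+[p[0],p[1],0]
def res(p,ks):
    return np.concatenate([((proj(obs[k][0],pts(p,[n for n,_ in obs[k][1]]),st)-np.array([u for _,u in obs[k][1]]))*obs[k][2]).ravel() for k in ks])
for ks in ('w','s','d','sd','wsd'):
    o=least_squares(res,[.54,-.255,-.12,0],args=(ks,)); H=pts(o.x,['H'])[0]
    print(ks,o.x.round(4),'H',H.round(4),'rms',np.sqrt(np.mean(o.fun**2)).round(2))
    if ks=='wsd': print(o.fun.reshape(-1,2).round(1))
E
python3 fitp.py
```

```text
w [ 0.5464 -0.2519 -0.1313 -0.017 ] H [ 0.5353 -0.2677  0.12  ] rms 0.4
s [ 0.5469 -0.2589 -0.1221 -0.0139] H [ 0.5363 -0.2715  0.12  ] rms 1.57
d [ 0.5478 -0.2529 -0.1269 -0.018 ] H [ 0.5365 -0.2697  0.12  ] rms 1.35
sd [ 0.548  -0.2552 -0.126  -0.0163] H [ 0.537  -0.2702  0.12  ] rms 1.83
wsd [ 0.5481 -0.2544 -0.127  -0.016 ] H [ 0.5372 -0.2691  0.12  ] rms 1.72
[[-0.5  1.1]
 [-1.4  1.8]
 [-0.7  1.2]
 [-1.1 -3.8]
 [-1.3 -2.5]
 [-1.8 -3.1]
 [-1.9  1.7]
 [-1.2  0.1]
 [ 1.3  1.8]
 [ 2.5 -1.3]
 [-0.6  2.3]
 [-0.8 -0.2]]
```

```bash
cat >> h.py <<'E'
YAW=-.128; Hw=np.array([.5353,-.2677,.12])
def target(gap,dz=0.,dy=0.,H=Hw,yaw=YAW,off=(-.0182,-.0012,.0822)):
    Rz=Rot.from_euler('z',yaw).as_matrix(); S=H+Rz@[.009,0,0]
    B=S+Rz@[-gap,dy,dz]-[0,0,.042]
    return B+Rz@np.array(off), toolR(yaw,np.radians(30))
E
python3 - <<'E'
from h import *
st=monitor.state()
P,Rt=target(.06); print(P,move(st,P,Rt))
P,Rt=target(.022); print(P,move(st,P,Rt))
E
```

```text
[ 0.46651293 -0.26005675  0.1602    ] [ 1.320e-01 -2.793e-01 -7.230e-02 -1.000e-04  0.000e+00 -5.600e-03]
[ 0.50420206 -0.26490748  0.1602    ] [ 2.074e-01 -2.891e-01 -7.230e-02 -1.000e-04  0.000e+00 -5.600e-03]
```

{"name": "step_arm", "arguments": {
  "motion": [
    [0,-0.1,0,0,0,0,255],
    [0.0,-0.2,-0.03,0,0,-0.005,255],
    [0.06,-0.28,-0.06,0,0,-0.005,255],
    [0.132,-0.28,-0.072,0,0,-0.005,255],
    [0.132,-0.28,-0.072,0,0,-0.005,255],
    [0.132,-0.28,-0.072,0,0,-0.005,255],
    [0.17,-0.285,-0.072,0,0,-0.005,255],
    [0.2,-0.288,-0.072,0,0,-0.005,255],
    [0.207,-0.289,-0.072,0,0,-0.005,255],
    [0.207,-0.289,-0.072,0,0,-0.005,255]
  ]
}}

```text
time: 8.65
tool_pos: [0.5037, -0.265, 0.1613]
tool_rot: [0.259, 0.061, 0.964, -0.017]
contact_force: [-0.2, -0.2, -2.0]
gripper_width: 0.132
```

{"name": "step_arm", "arguments": {
  "motion": [
    [0,0,0,0,0,0,255],
    [0,0,0,0,0,0,255],
    [0,0,0,0,0,0,255]
  ]
}}

```text
time: 8.95
tool_pos: [0.5034, -0.2653, 0.1604]
tool_rot: [0.258, 0.062, 0.964, -0.017]
contact_force: [-0.1, -0.8, -1.3]
gripper_width: 0.132
```

```bash
python3 look.py 6 wrist,side,scene bracket_hole bracket_grip bracket panel_mount
python3 - <<'E'
from h import *; import pickle
f,st=pickle.load(open('side6.pkl','rb'))
cv2.imwrite('pics/d6c.png',cv2.resize(f['pixels'][140:320,280:420,::-1],None,fx=4,fy=4,interpolation=cv2.INTER_CUBIC)[:600])
f,st=pickle.load(open('scene6.pkl','rb'))
cv2.imwrite('pics/s6c.png',cv2.resize(f['pixels'][140:270,310:410,::-1],None,fx=4.5,fy=4.5,interpolation=cv2.INTER_CUBIC))
f,st=pickle.load(open('wrist6.pkl','rb'))
cv2.imwrite('pics/w6c.png',cv2.resize(f['pixels'][150:250,265:390,::-1],None,fx=5,fy=5,interpolation=cv2.INTER_CUBIC))
E
```

```text
wrist bracket_hole [(array([325.8, 221.2]), 0.56)]
wrist bracket_grip [(array([325.3, 289.3]), 0.56)]
wrist bracket [(array([321.5, 170.7]), 0.79)]
wrist panel_mount []
side bracket_hole [(array([334.4, 230.7]), 0.72)]
side bracket_grip [(array([327.3, 212.3]), 0.78), (array([262.6, 324.3]), 0.22)]
side bracket [(array([335.6, 244.1]), 0.77)]
side panel_mount [(array([344.8, 227.6]), 0.58)]
scene bracket_hole [(array([351.2, 208.2]), 0.88), (array([354. , 199.3]), 0.46)]
scene bracket_grip [(array([350. , 186.6]), 0.58)]
scene bracket [(array([353.8, 224.2]), 0.79)]
scene panel_mount [(array([359.7, 201.7]), 0.94)]
[ 0.50389958 -0.2652727   0.16027372] [ 0.25827309  0.06185613  0.96394951 -0.01643713] [-0.47172047 -0.16754232 -1.33460502] 9.45 0.12968327193438267
```

View pics/d6c.png

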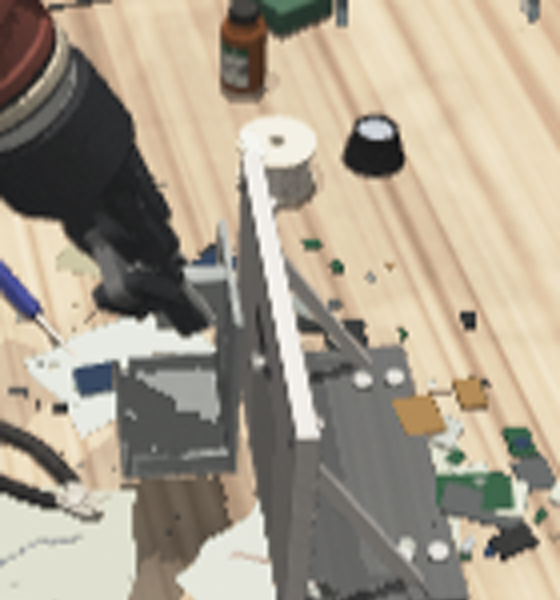

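View pics/s6c.png

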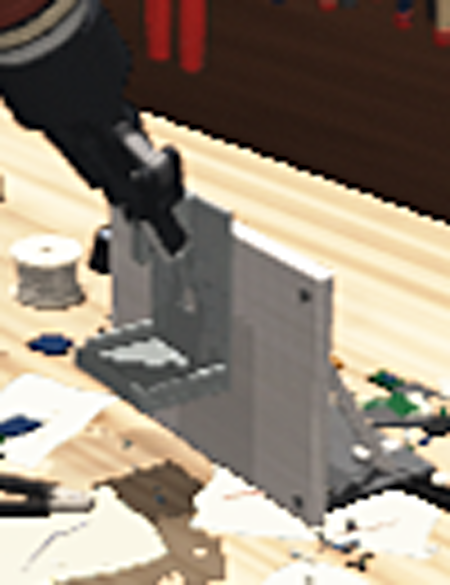

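View pics/w6c.png

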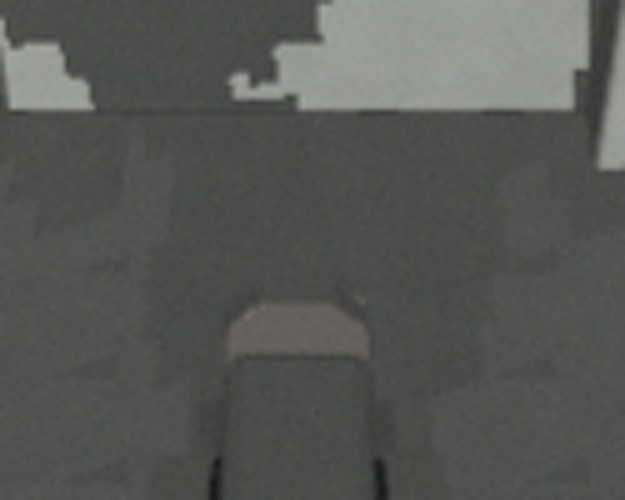

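View pics/wrist6.png

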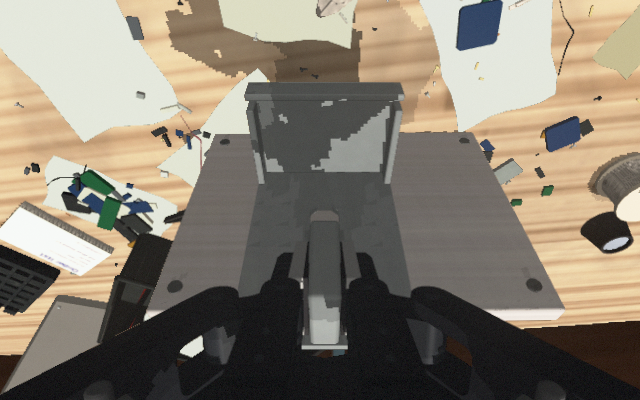

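Run:
```python
from h import *; import pickle
f,st=pickle.load(open('wrist6.pkl','rb'))
im=f['pixels']
a=cv2.resize(im[115:165,190:260,::-1],None,fx=5.5,fy=5.5,interpolation=cv2.INTER_CUBIC);b=cv2.resize(im[115:165,430:500,::-1],None,fx=5.5,fy=5.5,interpolation=cv2.INTER_CUBIC)
c=cv2.resize(im[280:330,135:205,::-1],None,fx=5.5,fy=5.5,interpolation=cv2.INTER_CUBIC);d=cv2.resize(im[280:330,510:580,::-1],None,fx=5.5,fy=5.5,interpolation=cv2.INTER_CUBIC)
cv2.imwrite('pics/w6d.png',np.vstack([np.hstack([a,b]),np.hstack([c,d])]))
```

```text
(no output)
```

View pics/w6d.png

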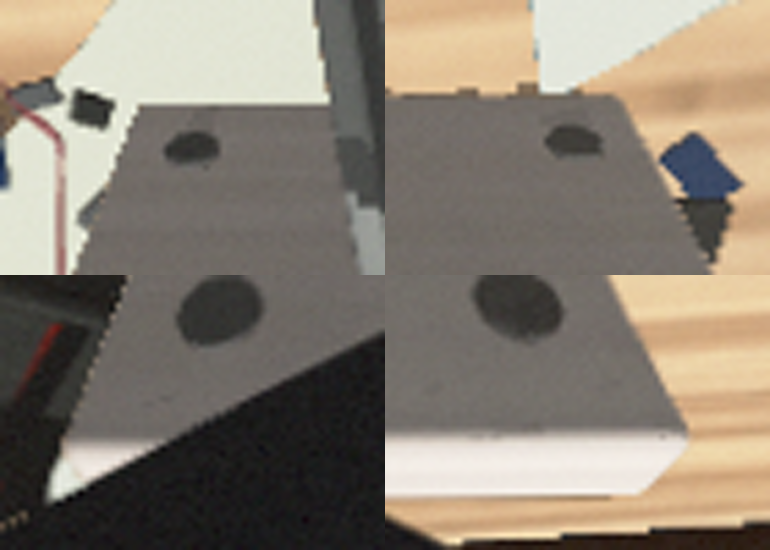

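Run:
```python
from h import *; import pickle
from scipy.optimize import least_squares
f,st=pickle.load(open('wrist6.pkl','rb'))
X=np.array([(0,-110,0),(0,110,0),(0,-110,165),(0,110,165)])/1000.
U=np.array([(214.9,133.7),(472.2,132.3),(146.8,309.5),(565.1,308.7)])
def r(p): return (proj(f,X@Rot.from_euler('ZY',[p[2],p[4]]).as_matrix().T+[p[0],p[1],p[3]],st)-U).ravel()
for free in (3,4,5):
    o=least_squares(lambda q:r(np.r_[q,np.zeros(5-free)]),[.54,-.25,-.12,0,0][:free]); print('panel',o.x.round(4),o.fun.round(1))
# bracket in same image
im=f['pixels'][70:370,220:430,::-1]
B=np.array([(-62,-40,0),(-62,40,0),(-42,-6,78),(-42,6,78)])/1000.
V=np.array([(72,32),(475,32),(234,393),(308,393)])/2.6+[220,70]
def rb(p): return (proj(f,B@Rot.from_euler('z',p[2]).as_matrix().T+[p[0],p[1],p[3]],st)-V).ravel()
o=least_squares(rb,[.525,-.267,-.12,.078]); print('bracket',o.x.round(4),o.fun.round(1))
print(target(.022))
```

```text
panel [ 0.5443 -0.2531 -0.1254] [-0.2 -1.   0.7 -0.2 -2.5  3.1  2.3  2.7]
panel [ 0.5455 -0.2532 -0.1236 -0.002 ] [ 0.8 -1.  -0.3 -0.5  0.   0.8 -0.3  0.1]
panel [ 0.5461 -0.2532 -0.1238 -0.002  -0.0058] [ 0.9 -0.5 -0.5  0.1 -0.3  0.5  0.  -0.2]
bracket [ 0.5204 -0.2667 -0.1312  0.0809] [-0.5 -0.  -0.5  0.3 -0.5 -0.1  1.3 -0.1]
(array([ 0.50420206, -0.26490748,  0.1602    ]), array([[-0.8589406 ,  0.12765076,  0.49590959],
       [ 0.1105488 ,  0.99181918, -0.06382538],
       [-0.5       ,  0.        , -0.8660254 ]]))
```

{"name": "step_arm", "arguments": {
  "motion": [
    [0.004,0.001,0,0,0,0,255],
    [0.008,0.0004,0,0,0,0,255],
    [0.012,0,0,0,0,0,255],
    [0.016,-0.0006,0,0,0,0,255],
    [0.02,-0.0012,0,0,0,0,255],
    [0.02,-0.0012,0,0,0,0,255]
  ]
}}

```text
time: 10.3
tool_pos: [0.5141, -0.2659, 0.1604]
tool_rot: [0.258, 0.062, 0.964, -0.016]
contact_force: [-0.6, 0.4, -1.5]
gripper_width: 0.126
```

{"name": "step_arm", "arguments": {
  "motion": [
    [0.002,-0.0003,0,0,0,0,255],
    [0.004,-0.0005,0,0,0,0,255],
    [0.006,-0.0008,0,0,0,0,255],
    [0.008,-0.001,0,0,0,0,255],
    [0.008,-0.001,0,0,0,0,255]
  ]
}}

```text
time: 10.8
tool_pos: [0.518, -0.2664, 0.1604]
tool_rot: [0.258, 0.062, 0.964, -0.016]
contact_force: [-0.4, 0.5, -1.0]
gripper_width: 0.133
```

```bash
python3 look.py 7 wrist,scene,side bracket_hole bracket
python3 - <<'E'
from h import *; import pickle
f,st=pickle.load(open('wrist7.pkl','rb'))
cv2.imwrite('pics/w7c.png',cv2.resize(f['pixels'][150:250,265:390,::-1],None,fx=5,fy=5,interpolation=cv2.INTER_CUBIC))
E
```

```text
wrist bracket_hole [(array([324. , 221.4]), 0.69)]
wrist bracket [(array([325.2, 173.6]), 0.69), (array([325.4, 289. ]), 0.66)]
scene bracket_hole [(array([358.6, 202. ]), 0.72), (array([355.8, 205.7]), 0.7)]
scene bracket [(array([355.9, 221.1]), 0.66), (array([318.5, 206.9]), 0.51)]
side bracket_hole [(array([345.6, 230.2]), 0.85), (array([342.6, 222.8]), 0.36)]
side bracket [(array([343.6, 243.8]), 0.92)]
[ 0.5178627  -0.26635671  0.16031676] [ 0.25830248  0.06184103  0.96394199 -0.01647283] [ 0.37238584  0.49471554 -1.56914411] 11.1 0.13405312488503054
```

View pics/w7c.png

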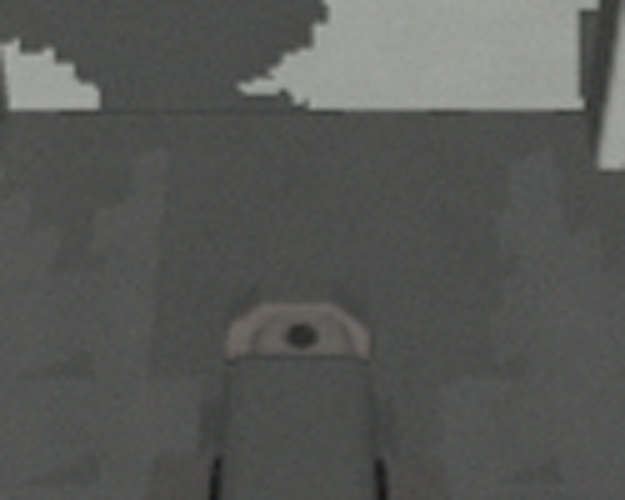

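{"name": "step_arm", "arguments": {
  "motion": [
    [0.002,-0.0002,0,0,0,0,255],
    [0.004,-0.0004,0,0,0,0,255],
    [0.006,-0.0007,0,0,0,0,255],
    [0.006,-0.0007,0,0,0,0,255]
  ]
}}

```text
time: 11.65
tool_pos: [0.521, -0.2667, 0.1603]
tool_rot: [0.258, 0.062, 0.964, -0.016]
contact_force: [-0.0, -0.5, -1.3]
gripper_width: 0.132
```

{"name": "step_arm", "arguments": {
  "motion": [
    [0.002,-0.0002,0,0,0,0,255],
    [0.004,-0.0004,0,0,0,0,255],
    [0.004,-0.0004,0,0,0,0,255]
  ]
}}

```text
time: 11.95
tool_pos: [0.523, -0.2669, 0.1603]
tool_rot: [0.258, 0.062, 0.964, -0.016]
contact_force: [-0.1, -0.4, -2.8]
gripper_width: 0.133
```

```bash
python3 look.py 8 wrist,scene,side bracket_hole bracket
python3 - <<'E'
from h import *; import pickle
f,st=pickle.load(open('wrist8.pkl','rb'))
a=cv2.resize(f['pixels'][180:240,275:380,::-1],None,fx=5,fy=5,interpolation=cv2.INTER_CUBIC)
f,st=pickle.load(open('side8.pkl','rb'))
b=cv2.resize(f['pixels'][190:280,300:375,::-1],None,fx=3.33,fy=3.33,interpolation=cv2.INTER_CUBIC)[:300]
cv2.imwrite('pics/w8c.png',np.hstack([a,cv2.resize(b,(250,300))]))
E
```

```text
wrist bracket_hole [(array([326.1, 225. ]), 0.66)]
wrist bracket [(array([322.7, 173.5]), 0.91), (array([324. , 223.3]), 0.32)]
scene bracket_hole [(array([359.5, 202.8]), 0.76)]
scene bracket [(array([358.9, 219.8]), 0.74)]
side bracket_hole [(array([343.7, 228.6]), 0.74)]
side bracket [(array([343.6, 241.5]), 0.65)]
[ 0.52285694 -0.26691793  0.16030792] [ 0.25828223  0.06184539  0.96394714 -0.01647296] [-0.95672723 -0.56814416 -1.66038755] 12.25 0.12958332629978397
```

View pics/w8c.png

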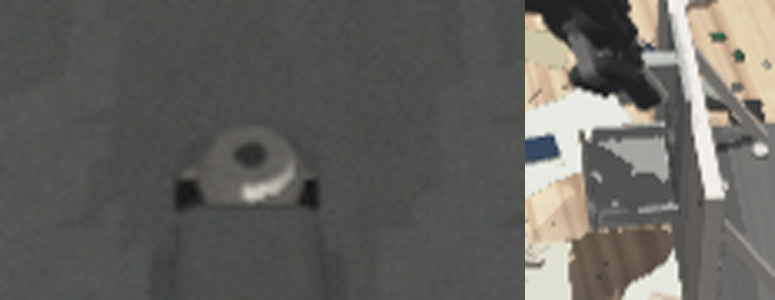

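{"name": "step_arm", "arguments": {
  "motion": [
    [0.001,-0.0001,0,0,0,0,255],
    [0.002,-0.0002,0,0,0,0,255],
    [0.003,-0.0004,0,0,0,0,255],
    [0.003,-0.0004,0,0,0,0,255]
  ]
}}

```text
time: 12.8
tool_pos: [0.524, -0.2671, 0.1602]
tool_rot: [0.258, 0.061, 0.964, -0.016]
contact_force: [-4.8, 0.6, 2.0]
gripper_width: 0.133
```

{"name": "step_arm", "arguments": {
  "motion": [
    [0.001,-0.0001,0,0,0,0,255],
    [0.002,-0.0002,0,0,0,0,255],
    [0.002,-0.0002,0,0,0,0,255]
  ]
}}

```text
time: 13.1
tool_pos: [0.5241, -0.2671, 0.16]
tool_rot: [0.256, 0.061, 0.964, -0.016]
contact_force: [-12.0, 1.9, 4.3]
gripper_width: 0.132
```

{"name": "step_arm", "arguments": {
  "motion": [
    [0.001,-0.0001,0,0,0,0,255],
    [0.002,-0.0002,0,0,0,0,255],
    [0.002,-0.0002,0,0,0,0,255]
  ]
}}

```text
time: 13.4
tool_pos: [0.5242, -0.2671, 0.1598]
tool_rot: [0.255, 0.061, 0.965, -0.016]
contact_force: [-19.9, 1.3, 9.3]
gripper_width: 0.131
```

{"name": "step_arm", "arguments": {
  "motion": [
    [-0.003,0.0004,0,0,0,0,255],
    [-0.003,0.0004,0,0,0,0,255],
    [-0.003,0.0004,0,0,0,0,255]
  ]
}}

```text
time: 13.7
tool_pos: [0.524, -0.267, 0.1598]
tool_rot: [0.257, 0.061, 0.964, -0.016]
contact_force: [-8.3, -0.1, 1.4]
gripper_width: 0.131
```

```bash
python3 look.py 9 wrist,scene,side bracket_hole bracket
python3 - <<'E'
from h import *; import pickle
f,st=pickle.load(open('wrist9.pkl','rb'))
a=cv2.resize(f['pixels'][180:240,275:380,::-1],None,fx=5,fy=5,interpolation=cv2.INTER_CUBIC)
f,st=pickle.load(open('side9.pkl','rb'))
b=cv2.resize(f['pixels'][190:265,300:375,::-1],None,fx=4,fy=4,interpolation=cv2.INTER_CUBIC)
f,st=pickle.load(open('scene9.pkl','rb'))
c=cv2.resize(f['pixels'][165:265,320:400,::-1],None,fx=3.7,fy=3,interpolation=cv2.INTER_CUBIC)
d=np.zeros((300,c.shape[1]+b.shape[1],3),np.uint8); d[:,:b.shape[1]]=b; d[:,b.shape[1]:]=c
e=np.zeros((300,d.shape[1],3),np.uint8); e[:,:a.shape[1]]=a
cv2.imwrite('pics/w9c.png',np.vstack([d,e]))
E
```

```text
wrist bracket_hole [(array([323.8, 220.3]), 0.68)]
wrist bracket [(array([323.5, 173.6]), 0.87)]
scene bracket_hole [(array([355.4, 205.5]), 0.77)]
scene bracket [(array([358.4, 219. ]), 0.91)]
side bracket_hole [(array([347. , 227.5]), 0.9), (array([346.4, 223. ]), 0.18)]
side bracket [(array([345.2, 244.5]), 0.8)]
[ 0.52403815 -0.26701233  0.15977865] [ 0.25700553  0.061344    0.96432211 -0.01636896] [-8.79141129 -0.48644014  1.48063027] 14.0 0.13096609805488588
```

View pics/w9c.png

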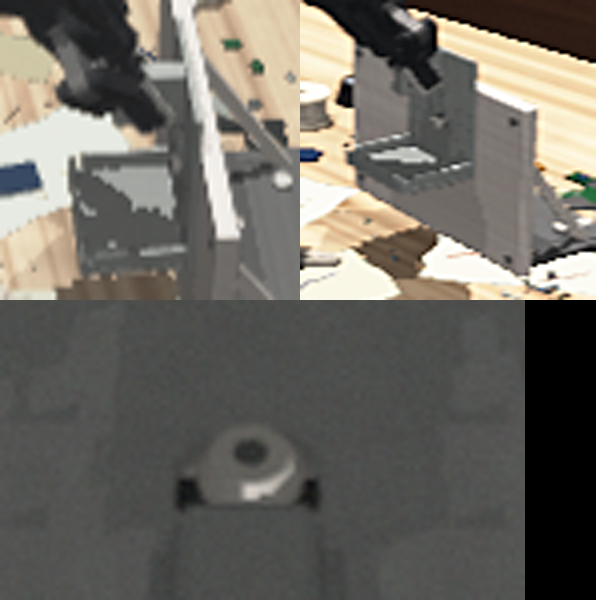

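Run:
```python
from h import *; import pickle
from scipy.optimize import least_squares
f,st=pickle.load(open('wrist9.pkl','rb'))
B=np.array([(-62,-40,0),(-62,40,0),(-42,-6,78),(-42,6,78)])/1000.
V=np.array([(72,32),(475,32),(234,393),(308,393)])/2.6+[220,70]
for uz in (None,.0776):
  def rb(p): return (proj(f,B@Rot.from_euler('z',p[2]).as_matrix().T+[p[0],p[1],p[3] if uz is None else uz],st)-V).ravel()
  o=least_squares(rb,[.525,-.267,-.12,.078]); p=o.x.copy()
  if uz: p[3]=uz
  Rz=Rot.from_euler('z',p[2]).as_matrix()
  oo,d=ray(f,(325,210.6),st); a=Rz.T@(oo-np.r_[p[:2],p[3]]); dd=Rz.T@d
  for z in (.04,.042,.044): print(p.round(4),z,(a+dd*(z-a[2])/dd[2]).round(4))
```

```text
[ 0.5407 -0.2684 -0.13    0.0805] 0.04 [-0.0083  0.0003  0.04  ]
[ 0.5407 -0.2684 -0.13    0.0805] 0.042 [-0.0104  0.0003  0.042 ]
[ 0.5407 -0.2684 -0.13    0.0805] 0.044 [-0.0125  0.0003  0.044 ]
[ 0.5428 -0.2687 -0.13    0.0776] 0.04 [-0.0075  0.0003  0.04  ]
[ 0.5428 -0.2687 -0.13    0.0776] 0.042 [-0.0096  0.0003  0.042 ]
[ 0.5428 -0.2687 -0.13    0.0776] 0.044 [-0.0117  0.0003  0.044 ]
```

{"name": "step_arm", "arguments": {
  "motion": [
    [-0.001,0.0001,-0.003,0,0,0,255],
    [-0.001,0.0001,-0.006,0,0,0,255],
    [-0.001,0.0001,-0.009,0,0,0,255],
    [-0.001,0.0001,-0.012,0,0,0,255],
    [-0.001,0.0001,-0.012,0,0,0,255]
  ]
}}

```text
time: 14.65
tool_pos: [0.524, -0.2668, 0.154]
tool_rot: [0.258, 0.062, 0.964, -0.016]
contact_force: [-5.3, 1.5, 0.2]
gripper_width: 0.132
```

{"name": "step_arm", "arguments": {
  "motion": [
    [0,0,-0.003,0,0,0,255],
    [0,0,-0.006,0,0,0,255],
    [0,0,-0.009,0,0,0,255],
    [0,0,-0.012,0,0,0,255],
    [0,0,-0.012,0,0,0,255]
  ]
}}

```text
time: 15.15
tool_pos: [0.524, -0.2669, 0.1484]
tool_rot: [0.258, 0.061, 0.964, -0.016]
contact_force: [-7.6, 1.8, 3.4]
gripper_width: 0.131
```

{"name": "step_arm", "arguments": {
  "motion": [
    [0,0,-0.002,0,0,0,255],
    [0,0,-0.004,0,0,0,255],
    [0,0,-0.006,0,0,0,255],
    [0,0,-0.008,0,0,0,255],
    [0,0,-0.008,0,0,0,255]
  ]
}}

```text
time: 15.65
tool_pos: [0.5241, -0.2671, 0.1454]
tool_rot: [0.258, 0.061, 0.964, -0.016]
contact_force: [-13.0, 3.8, 8.1]
gripper_width: 0.133
```

{"name": "step_arm", "arguments": {
  "motion": [
    [0,0,-0.002,0,0,0,255],
    [0,0,-0.004,0,0,0,255],
    [0,0,-0.006,0,0,0,255],
    [0,0,-0.006,0,0,0,255]
  ]
}}

```text
time: 16.05
tool_pos: [0.5241, -0.2673, 0.1427]
tool_rot: [0.258, 0.061, 0.964, -0.017]
contact_force: [-14.1, 1.4, 8.7]
gripper_width: 0.131
```

{"name": "step_arm", "arguments": {
  "motion": [
    [-0.002,0.0002,0,0,0,0,255],
    [-0.002,0.0002,-0.001,0,0,0,255],
    [-0.002,0.0002,-0.002,0,0,0,255],
    [-0.002,0.0002,-0.002,0,0,0,255]
  ]
}}

```text
time: 16.45
tool_pos: [0.524, -0.2674, 0.1418]
tool_rot: [0.259, 0.061, 0.964, -0.017]
contact_force: [-6.0, 1.8, 5.5]
gripper_width: 0.128
```

{"name": "step_arm", "arguments": {
  "motion": [
    [0,0,-0.001,0,0,0,255],
    [0,0,-0.002,0,0,0,255],
    [0,0,-0.002,0,0,0,255]
  ]
}}

```text
time: 16.75
tool_pos: [0.524, -0.2675, 0.141]
tool_rot: [0.259, 0.061, 0.964, -0.017]
contact_force: [-6.1, 1.8, 7.1]
gripper_width: 0.131
```

{"name": "step_arm", "arguments": {
  "motion": [
    [0,0,-0.001,0,0,0,255],
    [0,0,-0.002,0,0,0,255],
    [0,0,-0.002,0,0,0,255]
  ]
}}

```text
time: 17.05
tool_pos: [0.524, -0.2675, 0.1408]
tool_rot: [0.259, 0.061, 0.964, -0.017]
contact_force: [-11.4, 3.2, 11.4]
gripper_width: 0.133
```

{"name": "step_arm", "arguments": {
  "motion": [
    [0,0,-0.001,0,0,0,255],
    [0,0,-0.002,0,0,0,255],
    [0,0,-0.002,0,0,0,255]
  ]
}}

```text
time: 17.35
tool_pos: [0.5241, -0.2675, 0.1407]
tool_rot: [0.259, 0.061, 0.964, -0.017]
contact_force: [-17.5, 4.9, 17.4]
gripper_width: 0.129
```

{"name": "step_arm", "arguments": {
  "motion": [
    [-0.001,0,0.002,0,0,0,255],
    [-0.002,0.0002,0.003,0,0,0,255],
    [-0.002,0.0002,0.003,0,0,0,255]
  ]
}}

```text
time: 17.65
tool_pos: [0.5237, -0.2674, 0.1407]
tool_rot: [0.26, 0.062, 0.963, -0.017]
contact_force: [1.0, 1.9, 5.6]
gripper_width: 0.135
```

```bash
python3 look.py 10 wrist,scene,side bracket_hole bracket
python3 - <<'E'
from h import *; import pickle
f,st=pickle.load(open('wrist10.pkl','rb'))
a=cv2.resize(f['pixels'][160:240,275:380,::-1],None,fx=3.75,fy=3.75,interpolation=cv2.INTER_CUBIC)[:300]
f,st=pickle.load(open('side10.pkl','rb'))
b=cv2.resize(f['pixels'][190:265,300:375,::-1],None,fx=4,fy=4,interpolation=cv2.INTER_CUBIC)
f,st=pickle.load(open('scene10.pkl','rb'))
c=cv2.resize(f['pixels'][165:265,320:400,::-1],None,fx=3.7,fy=3,interpolation=cv2.INTER_CUBIC)
d=np.zeros((300,c.shape[1]+b.shape[1],3),np.uint8); d[:,:b.shape[1]]=b; d[:,b.shape[1]:]=c
e=np.zeros((300,d.shape[1],3),np.uint8); e[:,:a.shape[1]]=a
cv2.imwrite('pics/w10c.png',np.vstack([d,e]))
E
```

```text
wrist bracket_hole [(array([324. , 221.8]), 0.79)]
wrist bracket [(array([323.2, 173.7]), 0.76)]
scene bracket_hole [(array([358.5, 211.6]), 0.74)]
scene bracket [(array([357.9, 227.2]), 0.56)]
side bracket_hole [(array([346.4, 233.2]), 0.92)]
side bracket []
[ 0.52375019 -0.26741327  0.14067448] [ 0.26001386  0.06185511  0.96347082 -0.01705031] [0.81157572 2.9161987  5.63319845] 17.95 0.1311925995423664
```

View pics/w10c.png

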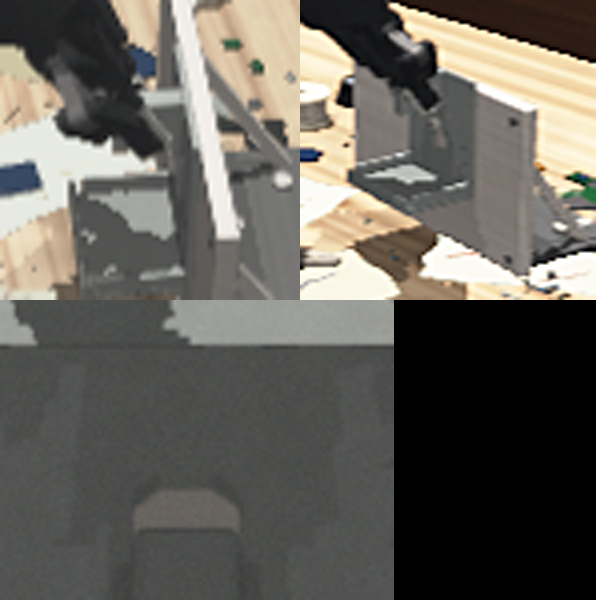

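{"name": "step_arm", "arguments": {
  "motion": [
    [0,0,0.001,0,0,0,255],
    [0,0,0.001,0,0,0,0],
    [0,0,0.001,0,0,0,0],
    [0,0,0.001,0,0,0,0],
    [0,0,0.001,0,0,0,0],
    [0,0,0.001,0,0,0,0],
    [0,0,0.001,0,0,0,0]
  ]
}}

```text
time: 18.8
tool_pos: [0.5223, -0.2668, 0.1391]
tool_rot: [0.258, 0.062, 0.964, -0.016]
contact_force: [-0.2, -0.2, 0.1]
gripper_width: 0.996
```

{"name": "step_arm", "arguments": {
  "motion": [
    [-0.01,0.0013,0.017,0,0,0,0],
    [-0.04,0.005,0.07,0,0,0,0],
    [-0.1,0.013,0.15,0,0,0,0],
    [-0.18,0.023,0.2,0,0,0,0],
    [-0.24,0.031,0.22,0,0,0,0],
    [-0.24,0.031,0.22,0,0,0,0],
    [-0.24,0.031,0.22,0,0,0,0]
  ]
}}

```text
time: 19.5
tool_pos: [0.4022, -0.2518, 0.2504]
tool_rot: [0.259, 0.062, 0.964, -0.018]
contact_force: [0.4, -0.9, 0.3]
gripper_width: 1.002
```

```bash
python3 look.py 11 wrist,scene,side bracket_seat bracket_hole bracket panel_mount
python3 - <<'E'
from h import *; import pickle
f,st=pickle.load(open('wrist11.pkl','rb'))
a=cv2.resize(f['pixels'][:,:,::-1],(480,300),interpolation=cv2.INTER_AREA)
f,st=pickle.load(open('side11.pkl','rb'))
b=cv2.resize(f['pixels'][190:265,300:375,::-1],None,fx=4,fy=4,interpolation=cv2.INTER_CUBIC)
f,st=pickle.load(open('scene11.pkl','rb'))
c=cv2.resize(f['pixels'][165:265,320:400,::-1],None,fx=3.7,fy=3,interpolation=cv2.INTER_CUBIC)
d=np.hstack([b,c])
e=np.zeros((300,d.shape[1],3),np.uint8); e[:,:a.shape[1]]=a
cv2.imwrite('pics/w11c.png',np.vstack([d,e]))
E
```

```text
wrist bracket_seat [(array([324.3, 236.3]), 0.88)]
wrist bracket_hole [(array([326.3, 223.6]), 0.66)]
wrist bracket [(array([324.5, 194.9]), 0.84)]
wrist panel_mount []
scene bracket_seat [(array([354.8, 205. ]), 0.71), (array([361.4, 225. ]), 0.69)]
scene bracket_hole [(array([355.4, 208.5]), 0.85)]
scene bracket [(array([359.4, 223. ]), 0.84)]
scene panel_mount [(array([360. , 199.6]), 0.62)]
side bracket_seat [(array([344.3, 226.9]), 0.98)]
side bracket_hole [(array([346.4, 233.8]), 0.63)]
side bracket [(array([344.8, 250.9]), 0.85), (array([341. , 224.5]), 0.66)]
side panel_mount [(array([347.2, 226.8]), 0.57)]
[ 0.40254607 -0.25117727  0.24881191] [ 0.25794497  0.06169283  0.96405554 -0.01597851] [-0.39962433 -0.91711968  0.63947769] 20.0 1.0011819328725378
```

View pics/w11c.png

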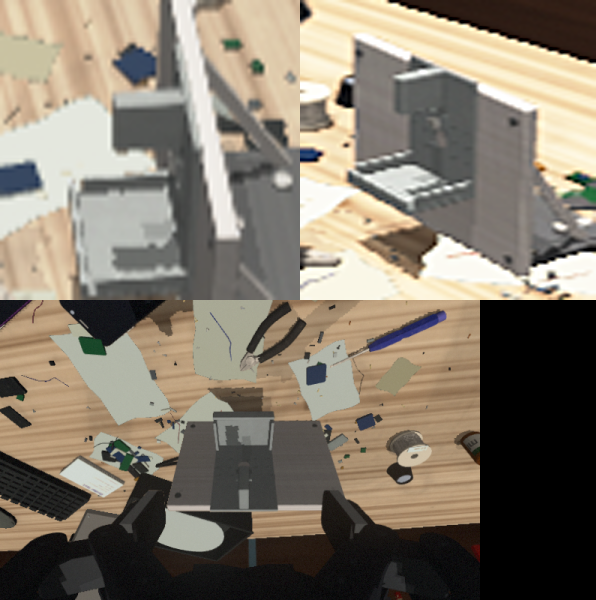

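View pics/wrist11.png

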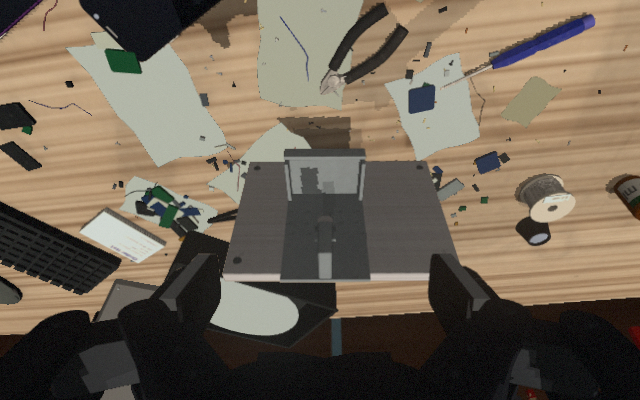

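Run:
```python
from h import *; import pickle
f,st=pickle.load(open('wrist11.pkl','rb'))
cv2.imwrite('pics/w11d.png',cv2.resize(f['pixels'][140:290,215:465,::-1],None,fx=3.2,fy=3.2,interpolation=cv2.INTER_CUBIC))
b=np.array([.5424,-.2683,.059])  # tool-consistent estimate
f2=f
print(((proj(f,np.array([[-4,-40,114],[-4,40,114],[-62,-40,0],[-62,40,0],[-42,-6,114],[-42,6,114]])/1000.@Rot.from_euler('z',-.127).as_matrix().T+b,st)-[215,140])*3.2).round(0).tolist())
```

```text
[[209.0, 448.0], [499.0, 448.0], [225.0, 28.0], [483.0, 27.0], [330.0, 365.0], [378.0, 365.0]]
```

View pics/w11d.png

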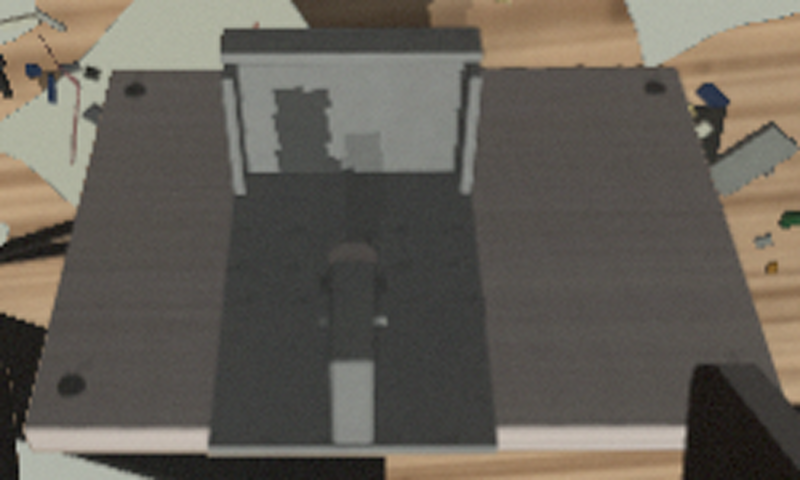

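```bash
python3 -c "
from h import *
print(monitor.state()['contact_force'],manip.job_done())"
```

```text
the job is handed in; nothing more can be done
[-0.61778345  0.41130442 -0.41601435] None
```

The bracket is hung on the stud, pushed down to its stop and released, and the job is handed in at about 20 s of the 72 s. The hand-in gave no verdict.

- **Grasp:** I gripped the tab with the tool tilted 30° to keep the wrist clear of the lampshade over the panel.
- **Stud:** The cameras put it about 16 mm to the right of the slot's middle, at the very end of its range.
- **Fitting:** The wrist camera showed the head centred in the wide opening as I moved in. Contact with the panel was firm and briefly reached about 20 N, then I eased off to about 8 N.
- **Pushing home:** I slid it down 19 mm to a hard stop, with up to about 17 N down and 17 N forward at the very end, measured at the wrist. The force between bracket and panel is not measured directly.

**Last checks:**
- After release, the wrist picture matches the bracket's expected home pose, upright and square, to within about 1 pixel (roughly 1 mm).
- The gripper was open and about 16 cm away, and its force reading was close to zero.
- The bystanders visible in the final wrist picture looked undisturbed; I did not re-measure them.

**Disagreements:** The cameras differed by 2–4 mm on how far away the panel is, so I relied on contact instead. The bracket was not re-checked for settling after the final picture.

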